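# Open the blue incubator

## Task

Take the blue incubator's door by its handle and swing it wide open from shut or ajar, about square to the machine's front, so that the tube racks inside can be reached, then let go and leave it standing open. Keep the white incubator next to it shut, and do not knock over or push away the reagent bottle with the purple cap.

Things in the scene. Friction and masses are not known exactly. Their poses are not given: they have to be found in the camera images.
- blue_door (a joint): Opening angle (rad) of the blue incubator's door: 0 shut, grows to a stop at 1.75; starts at 0 to 0.35. Fixed blue box 200 deep x 240 wide x 260 high, front towards the robot, left or right of a white twin. Door 230 wide x 190 x 16, top edge 258 above the bench, dark window; upright hinge at its left (+y) edge, swings towards the robot; 0.12 N m friction, no latch or spring: stays where left.
- blue_handle (a point): Grip point on the door's handle, an upright steel bar 12 thick, 162 long, axis 45 before the door's face. Point on the bar's axis, 230 above the bench, 24 below the bar's free top, 30 below the machine's top; posts to the door 37 and 82 lower. Axes turn with the door: x into the door, y along it to the hinge, z up; hinge axis at x +45, y +190 mm. Opening turns clockwise seen from above.
- white_door (a joint): Opening angle (rad) of the white incubator's door: 0 shut, as it starts. Same shape, size and handle as the blue one, all white; swings freely if pulled, and must stay shut.
- reagent_centre (a point): Centre, half-way up, of the loose reagent bottle with a purple cap: 64 mm in diameter, 130 mm high, standing on the bench to the robot's right of the incubators' fronts, outside the door's path. z points up along the bottle.
There are look-alikes about, which are no part of the job. Leave any pink look-alike of the part that bears reagent_centre alone.

How it is judged:
At the end, for the whole second after the job is handed in: The blue incubator's door stands still, open by more than 1.2 rad (69 degrees); the white incubator's door is open by less than 0.1 rad; the reagent bottle stands upright (within 0.3 rad) less than 40 mm from where it stood (value of joint blue_door above 1.2 rad and velocity of joint blue_door between -0.05 and 0.05 rad/s and value of joint white_door below 0.1 rad and angle between reagent_centre's own z axis and vertical below 0.3 rad and distance of reagent_centre from where it was at the start of the episode below 0.04 m); the robot touches nothing.
It fails at once if the white incubator's door is opened (more than 0.15 rad) (value of joint white_door above 0.15 rad).
It fails at once if the reagent bottle is tipped (more than 0.5 rad) (angle between reagent_centre's own z axis and vertical above 0.5 rad).
It also fails if it takes over 38 s, if anything falls off the work surface, if the arm or the gripper's body presses on something with over 40 N, if the wrist force passes 120 N, or if a joint passes its speed limit or range.

## Robot

A 6-joint arm with a two-finger parallel gripper is mounted at the origin on the work surface. World frame = base frame: x ahead of the robot, y to its left, z up, the work surface at z = 0. Lengths are in m, angles in rad, forces in N, time in s.
With the tool pointing down it reaches from about 0.3 to 0.875 m from the base axis. Payload 6.4 kg.
Tool frame: the origin (TCP) lies midway between the tips of the shut fingers; the grasp point (between the pads) lies 19 mm behind it; z points along the fingers, y is the direction in which the jaws open and shut (so a half turn about z gives the same grasp; the last joint's range is limited). The gripper opens to 85 mm and grips with 20 to 120 N. Pads are 22 mm wide; open, the fingers measure 114 mm over their backs; the gripper's body (76 mm by 85 mm) begins 54 mm behind the grasp point. The pads swing forward as they close: fully open they stand 13 mm farther back than shut.
Start: joints at [0.964, 0.181, 1.607, -0, 1.354, -0.206], TCP at [0.224, 0.529, 0.231] pointing down, gripper open.
Joint ranges: [-2.99, 2.99], [-0.89, 2.07], [0.3, 2.58], [-1.14, 4.28], [0, 2.63], [-3.12, 3.12]. Speed limits (rad/s): [2.57, 2.57, 3.01, 3.14, 3.14, 3.14].

## Interface

Orientations are given as a unit quaternion [w, x, y, z].
In Python, from bench import get_obs, camera, hand_in gives the robot as it stands.
- The arm moves only by the tool drive_tool, never from a script. Its argument "deltas" is a list of rows, each a list of 2 entries, a list of its own where there are three numbers: the shift along the world's x, y, z in m, then the turn about the world's z in rad. A call has 1 to 10 rows; each row shifts and turns the pose as measured when the row begins; what a row does not reach is not made up. A row lasts 1/10 s, in which the tool goes at most 50 mm and 8.59 degrees, less where a joint would pass 70% of its speed; a pose out of reach is approached as far as the arm can. A call is refused whole if a number of a shift passes 0.05 or a number of a turn 0.15, either way. A call with a gripper value outside its range is refused whole. "gripper" is the opening, from 0 (shut) to 1 (fully open), set as the call begins (left out, the last holds). The fingers move at their own pace and stop on an object; the grip force is fixed at half the most. Time passes only in rows, so rows that do not move let the fingers close. It gives the time, the measured TCP pose, the force and the opening at its end, in the units of the state.
- get_obs(): the state, without advancing time (a new reading comes with each control period).
- camera(name): name is "scene" or "top" or "wrist"; returns a dict with "frame" (400x640x3 uint8, red, green, blue), "fx", "fy", "cx", "cy" (pixels), "eye" and "attitude" of the camera in the world. Camera axes: x right, y down, z forward; pixel columns grow to the right and rows downward; lengths in m; the calibration is good to about 2 mm. A picture is of the moment at which its call begins. There is no depth.
- hand_in(): hands the job in, once; it reports no verdict.
The state is a dict: "time_s": time; "q": joint angles; "dq": joint speeds; "joint_efforts": joint torques, N m; "eef_pos": TCP position; "eef_rot": TCP orientation; "wrist_force": force on the tool from outside, world axes, zero at the start; "torque": the same for the moment, N m; "opening": opening from 0.0 (shut) to 1.0 (fully open).
Only numpy, scipy, OpenCV 4.12 (cv2) and the standard library are available. Lean on these libraries where they do the work, as an engineer would, in place of code of your own. Each camera call takes 0.05 s, during which the arm holds its last target.

## Working session

There is one attempt and no reset: what is moved stays moved. The work goes in short steps, Python scripts to look and compute and a tool call to move; the robot and the scene stay as the last step left them, time stands still between calls to the robot, and variables do not carry over. Pictures are saved under pics/ and viewed, and the job is handed in when it is done.

Besides the shell and the picture viewer there is one more tool, called after "Request:" by a JSON object that holds its "fn" and its "kwargs". drive_tool: Moves the arm, as the interface text tells. Its arguments: {"type":"object","properties":{"deltas":{"type":"array","items":{"type":"array"}},"gripper":{"type":"number"}},"required":["deltas"]}

```bash
mkdir -p pics; ls; cat > h.py <<'E'
import numpy as np, cv2, json
from bench import get_obs, camera, hand_in
from scipy.spatial.transform import Rotation as R
def snap(name,fn):
    c=camera(name); cv2.imwrite('pics/'+fn+'.png',c['frame'][:,:,::-1])
    json.dump({k:np.asarray(v).tolist() for k,v in c.items() if k!='frame'},open('pics/'+fn+'.json','w')); return c
def rot(a):
    a=np.asarray(a,float)
    return a if a.shape==(3,3) else R.from_quat([a[1],a[2],a[3],a[0]]).as_matrix()
def load(fn): return json.load(open('pics/'+fn+'.json'))
def ray(c,u,v):
    d=rot(c['attitude'])@np.array([(u-c['cx'])/c['fx'],(v-c['cy'])/c['fy'],1]); return np.array(c['eye']),d/np.linalg.norm(d)
def atz(c,u,v,z):
    e,d=ray(c,u,v); return e+d*(z-e[2])/d[2]
def tri(*obs):
    A=np.zeros((3,3));b=np.zeros(3);rs=[ray(*o) for o in obs]
    for e,d in rs:
        P=np.eye(3)-np.outer(d,d);A+=P;b+=P@e
    p=np.linalg.solve(A,b); return p,[np.linalg.norm((np.eye(3)-np.outer(d,d))@(p-e)) for e,d in rs]
def proj(c,p):
    q=rot(c['attitude']).T@(np.asarray(p)-c['eye']); return c['fx']*q[0]/q[2]+c['cx'],c['fy']*q[1]/q[2]+c['cy']
E
python3 - <<'E'
from h import *
for n in ['scene','top','wrist']:
    c=snap(n,n+'0'); print({k:c[k] for k in c if k!='frame'})
o=get_obs();print(o)
E
```

```text
pics
{'fx': 375.84137934811685, 'fy': 375.84137934811685, 'cx': 317.831257471069, 'cy': 196.49020488139797, 'eye': array([0.41809224, 0.57123645, 0.77746675]), 'attitude': array([ 0.02223104, -0.04806771,  0.91799681, -0.39303578])}
{'fx': 370.847327365327, 'fy': 370.847327365327, 'cx': 312.96758615485885, 'cy': 198.61830681069765, 'eye': array([ 0.37400764, -0.08074966,  1.24206779]), 'attitude': array([-0.04438903,  0.71588716, -0.69582968,  0.03682724])}
{'fx': 360.7306168865448, 'fy': 360.7306168865448, 'cx': 322.7923375210647, 'cy': 195.5324599714812, 'eye': array([0.15231176, 0.55973378, 0.373802  ]), 'attitude': array([0.12800128, 0.82386528, 0.54574645, 0.08380025])}
{'time_s': 0.15, 'q': array([ 9.63704054e-01,  1.81349670e-01,  1.60777255e+00, -1.24353153e-05,
        1.35378054e+00, -2.06295437e-01]), 'dq': array([-5.87874838e-04, -2.86102457e-03, -2.93421943e-03, -7.21947156e-04,
       -1.02589783e-03,  6.13663834e-05]), 'joint_efforts': array([ 5.81494151e-04, -4.45258892e+01, -3.51691353e+01, -2.93522244e-04,
        5.86450289e-03, -7.34503965e-05]), 'eef_pos': array([0.22408168, 0.52909095, 0.23060554]), 'eef_rot': array([-2.53546611e-04,  1.99058432e-01,  9.79987404e-01, -6.04023692e-04]), 'wrist_force': array([-0.50161242,  0.27496215,  0.99497441]), 'torque': array([-0.05116032,  0.00935325, -0.02125549]), 'opening': 1.0023453073234256}
```

View pics/scene0.png

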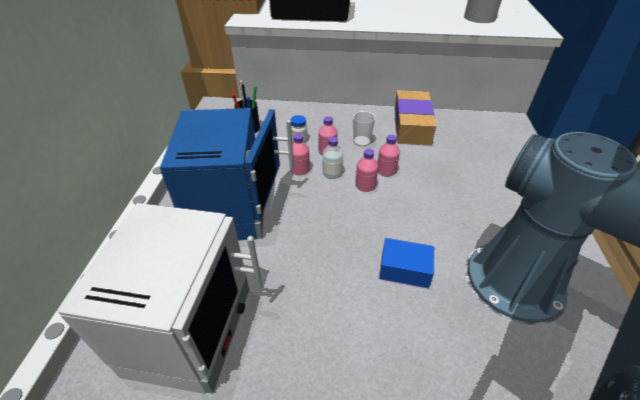

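View pics/top0.png

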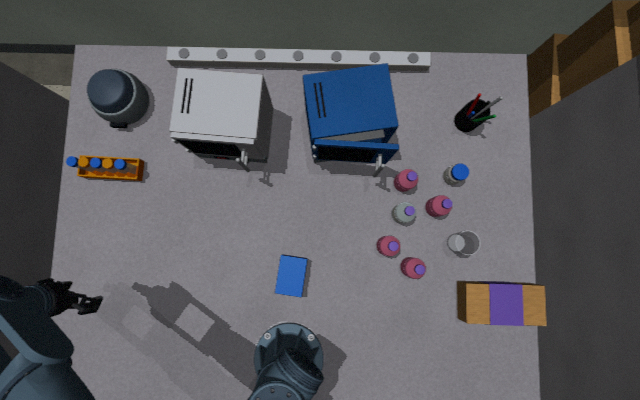

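View pics/wrist0.png

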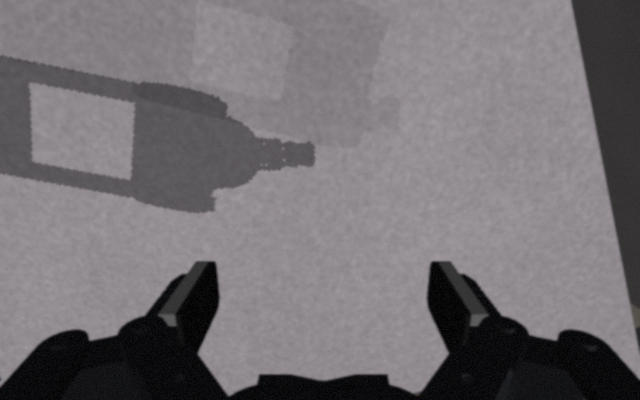

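The scene view shows the blue incubator with its handle at about (290,145) and the white one's handle at (255,265). In the top view the handles are at (380,160) and (243,158). The blue door is ajar. The reagent bottle is the clear one with a purple cap, at scene (333,158) and top (404,213). The four pink bottles are look-alikes. Next I'll enlarge crops.

```bash
python3 - <<'E'
import cv2
a=cv2.imread('pics/scene0.png')[90:250,160:360];b=cv2.imread('pics/top0.png')[60:210,290:430]
cv2.imwrite('pics/c1.png',cv2.resize(a,None,fx=4,fy=3.7*4/3.7*0.92,interpolation=3)[:600] if 0 else cv2.resize(a[:150],None,fx=4,fy=4,interpolation=2))
cv2.imwrite('pics/c2.png',cv2.resize(b[:120],None,fx=5,fy=5,interpolation=2))
E
```

```text
(no output)
```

View pics/c1.png

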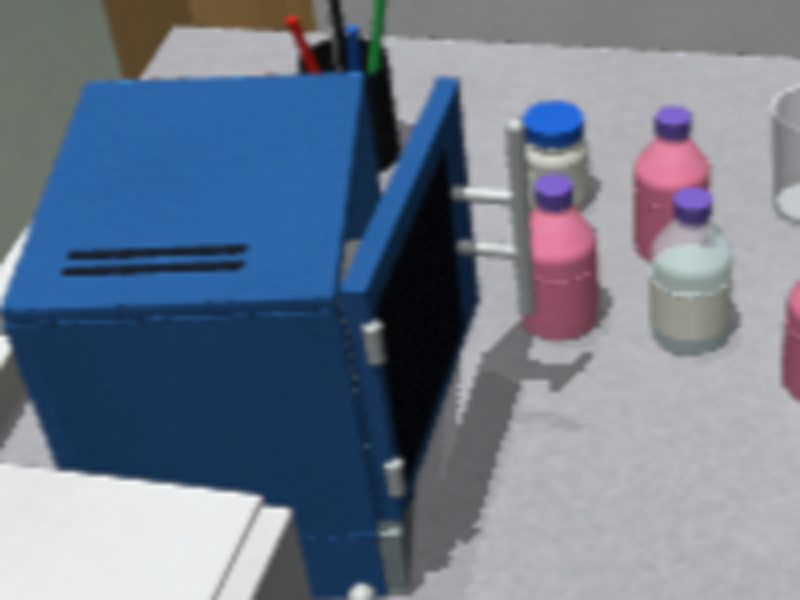

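View pics/c2.png

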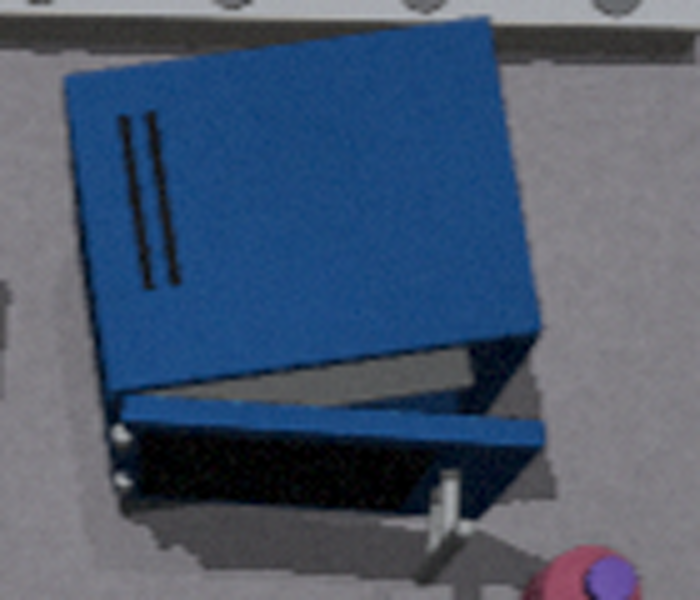

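```bash
python3 - <<'E'
from h import *
s=load('scene0');t=load('top0')
S=lambda u,v:(s,160+u/4,90+v/4); T=lambda u,v:(t,290+u/5,60+v/5)
print('bartop',tri(S(516,124),T(466,526)), [atz(*S(516,124),.254),atz(*T(466,526),.254)])
print('doorTL front',tri(S(352,288),T(122,422)),'TR',tri(S(460,82),T(544,430)))
print('door top', [atz(*T(*p),.258) for p in [(122,397),(545,423),(122,420),(543,446)]])
print('box', [atz(*T(*p),.26) for p in [(66,76),(490,18),(540,325),(115,390)]])
print('reagent cap', tri((s,160+692/4,90+195/4),(t,409,211)), 'pink',atz(t,411,175,.13))
print('white bar', atz(t,244,157,.254))
E
python3 - <<'E'
import cv2
b=cv2.imread('pics/top0.png')[140:290,360:520]
cv2.imwrite('pics/c3.png',cv2.resize(b,None,fx=4,fy=4,interpolation=2))
E
```

```text
bartop (array([ 0.58439137, -0.25720766,  0.24654658]), [np.float64(0.0013524620353478024), np.float64(0.0013524620353479384)]) [array([ 0.58067125, -0.24526246,  0.254     ]), array([ 0.58418521, -0.25584016,  0.254     ])]
doorTL front (array([ 0.64037224, -0.06763122,  0.25507649]), [np.float64(0.003710301262173522), np.float64(0.0037103012621735594)]) TR (array([ 0.63325442, -0.29864603,  0.25115018]), [np.float64(0.005814456099119374), np.float64(0.005814456099119297)])
door top [array([ 0.64971516, -0.06776387,  0.258     ]), array([ 0.64131613, -0.2974699 ,  0.258     ]), array([ 0.63690006, -0.06812908,  0.258     ]), array([ 0.62853247, -0.29641973,  0.258     ])]
box [array([ 0.83085799, -0.03153875,  0.26      ]), array([ 0.87039737, -0.26600599,  0.26      ]), array([ 0.69535628, -0.2941844 ,  0.26      ]), array([ 0.65295428, -0.06387627,  0.26      ])]
reagent cap (array([ 0.4730655 , -0.35608966,  0.12993704]), [np.float64(0.00020786808321342624), np.float64(0.0002078680832134141)]) pink [ 0.58259003 -0.36219894  0.13      ]
white bar [0.59666261 0.12246086 0.254     ]
```

View pics/c3.png

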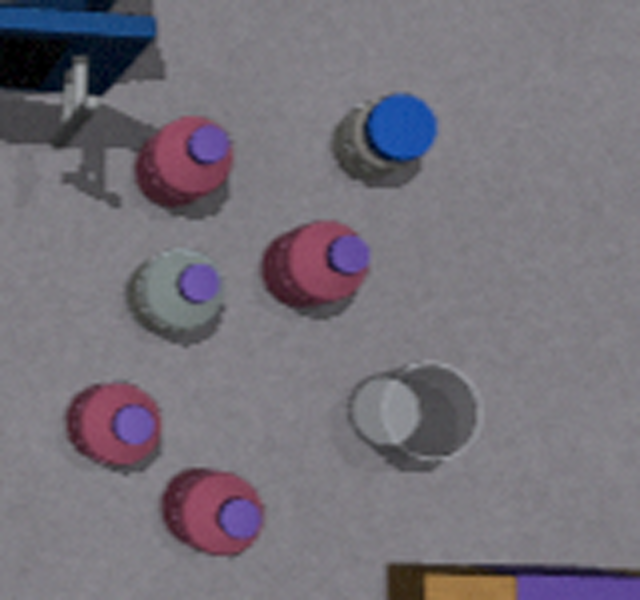

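Handle measurement: bar top at (0.584, -0.256, ~0.25). The hinge computed from it is (0.636, -0.068), which matches the door corner. The door is about 0.22 rad open. The reagent bottle is at (0.473, -0.356), with its cap at z = 0.13 as described. The plan is to grasp from above with the jaws along the door (yaw about 1.53). First I raise the arm and travel.

Request:
{"fn": "drive_tool", "kwargs": {"deltas": [[[0,0,0.05],0],[[0,0,0.05],0],[[0,0,0.05],0],[[0.02,-0.04,0.02],0.04],[[0.02,-0.045,0],0.04],[[0.02,-0.045,0],0.04],[[0.02,-0.045,0],0.04],[[0.02,-0.045,0],0.04],[[0.02,-0.045,0],0.04],[[0.02,-0.045,0],0.04]], "gripper": 1}}

```text
time_s: 1.15
eef_pos: [0.3605, 0.2119, 0.4027]
eef_rot: [0.001, 0.049, 0.999, -0.004]
wrist_force: [0.8, 0.2, -0.2]
opening: 1.001
```

Request:
{"fn": "drive_tool", "kwargs": {"deltas": [[[0.02,-0.045,0],0.04],[[0.02,-0.045,0],0.04],[[0.02,-0.045,0],0.04],[[0.02,-0.045,0],0.04],[[0.02,-0.045,0],0.04],[[0.02,-0.045,0],0.04],[[0.02,-0.045,0],0],[[0.02,-0.045,0],0]]}}

```text
time_s: 1.95
eef_pos: [0.5186, -0.1559, 0.4023]
eef_rot: [0.003, -0.076, 0.997, -0.004]
wrist_force: [0.7, -0.0, -0.4]
opening: 0.998
```

Request:
{"fn": "drive_tool", "kwargs": {"deltas": [[[0.02,-0.045,-0.02],-0.1],[[0.02,-0.04,-0.02],-0.09],[[0.01,-0.015,0],0],[[0,0,0],0],[[0,0,0],0]]}}

```text
time_s: 2.45
eef_pos: [0.5671, -0.2611, 0.3586]
eef_rot: [0.0, 0.027, 1.0, -0.003]
wrist_force: [0.2, 0.1, -0.7]
opening: 0.998
```

```bash
python3 - <<'E'
from h import *
c=snap('wrist','w1');o=get_obs();print(o['eef_pos'],o['eef_rot'],c['eye'])
print(proj(c,[.584,-.256,.254]),proj(c,[.584,-.256,.19]))
E
```

```text
[ 0.56703546 -0.26084169  0.35890024] [ 1.78785666e-04  2.64181127e-02  9.99646618e-01 -2.94804688e-03] [ 0.48923149 -0.25579613  0.5019127 ]
(np.float64(331.3776960614562), np.float64(216.18626829371675)) (np.float64(330.18558383386346), np.float64(190.8764496406549))
```

View pics/w1.png

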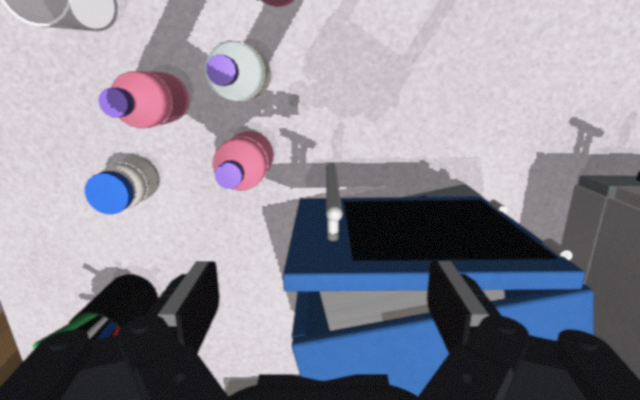

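```bash
python3 - <<'E'
import cv2
b=cv2.imread('pics/w1.png')[150:260,270:400]
cv2.imwrite('pics/c4.png',cv2.resize(b,None,fx=5,fy=5,interpolation=2))
E
```

```text
(no output)
```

View pics/c4.png

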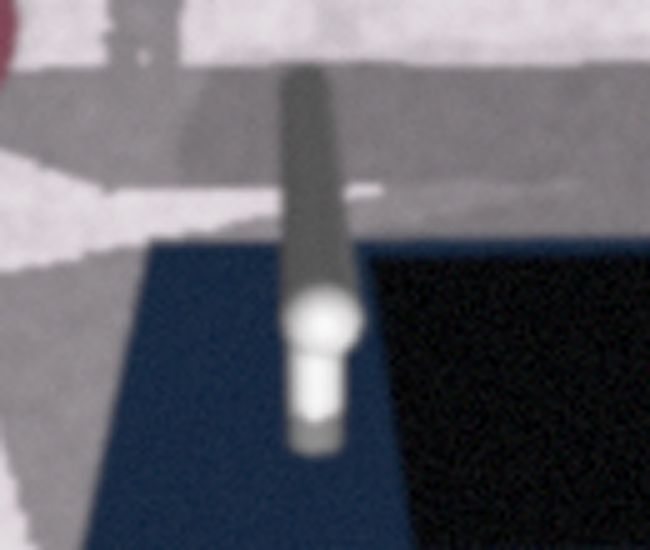

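```bash
python3 - <<'E'
from h import *
w=load('w1');s=load('scene0');t=load('top0')
print(tri((w,334.8,213.6),(s,289,121),(t,383.2,165.2)),tri((w,334.8,213.6),(t,383.2,165.2)),tri((w,334.8,213.6),(s,289,121)),atz(w,334.8,213.6,.254))
E
```

```text
(array([ 0.58397882, -0.25496202,  0.24851751]), [np.float64(0.0016202034502095666), np.float64(0.001552005097745659), np.float64(0.0022245348132819316)]) (array([ 0.58248334, -0.25438525,  0.25636657]), [np.float64(0.0015264796087731437), np.float64(0.001526479608773229)]) (array([ 0.5830444 , -0.25332725,  0.24913931]), [np.float64(0.0008265890735341343), np.float64(0.0008265890735339468)]) [ 0.58210551 -0.25340295  0.254     ]
```

Bar axis is at (0.583, -0.254) with its top at z ≈ 0.25, and three views agree within 3 mm. I'll align and descend.

Request:
{"fn": "drive_tool", "kwargs": {"deltas": [[[0.016,0.007,0],0.015],[[0,0,-0.03],0],[[0,0,-0.03],0],[[0,0,-0.03],0]]}}

```text
time_s: 2.9
eef_pos: [0.5857, -0.2496, 0.2773]
eef_rot: [0.008, 0.015, 1.0, -0.007]
wrist_force: [0.0, 0.6, 0.2]
opening: 0.998
```

Request:
{"fn": "drive_tool", "kwargs": {"deltas": [[[-0.002,-0.004,-0.02],0],[[0,0,-0.02],0],[[0,0,-0.015],0],[[0,0,-0.003],0],[[0,0,0],0]]}}

```text
time_s: 3.4
eef_pos: [0.5819, -0.2457, 0.2173]
eef_rot: [0.007, 0.011, 1.0, -0.006]
wrist_force: [0.1, 0.2, 0.4]
opening: 0.999
```

```bash
python3 - <<'E'
from h import *
c=snap('wrist','w2');o=get_obs();print(o['eef_pos'],o['eef_rot'],o['wrist_force'],o['time_s'])
E
```

```text
[ 0.58211618 -0.24579173  0.21767491] [ 0.00725837  0.01116651  0.99988982 -0.00655589] [0.06737455 0.86058765 0.86893522] 3.45
```

View pics/w2.png

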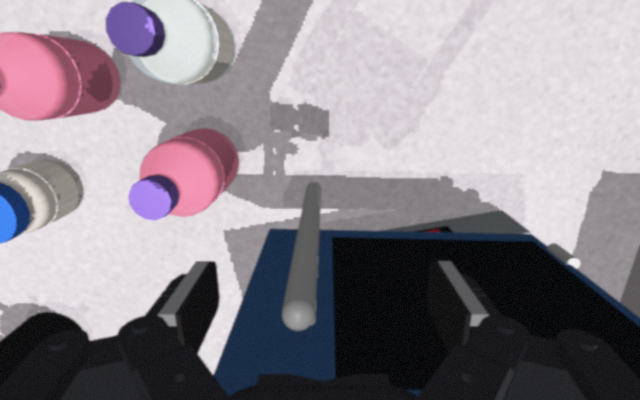

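The bar stands between the open jaws with its top at (299,315), about 8 mm left of the jaw midline at 323. I'll correct that and close.

Request:
{"fn": "drive_tool", "kwargs": {"deltas": [[[0.002,-0.008,-0.006],0.015],[[0,-0.001,-0.001],0]]}}

```text
time_s: 3.65
eef_pos: [0.5855, -0.2558, 0.213]
eef_rot: [0.009, 0.003, 1.0, -0.008]
wrist_force: [0.4, -0.4, 0.2]
opening: 1.004
```

Request:
{"fn": "drive_tool", "kwargs": {"deltas": [[[0,0,0],0],[[0,0,0],0],[[0,0,0],0],[[0,0,0],0],[[0,0,0],0],[[0,0,0],0],[[0,0,0],0],[[0,0,0],0]], "gripper": 0}}

```text
time_s: 4.45
eef_pos: [0.5868, -0.2548, 0.2146]
eef_rot: [0.011, 0.003, 1.0, -0.006]
wrist_force: [1.1, 1.0, 0.5]
opening: 0.12
```

```bash
python3 - <<'E'
from h import *
c=snap('wrist','w3');o=get_obs();print(o['eef_pos'],o['eef_rot'],o['wrist_force'],o['torque'],o['opening'],o['time_s'])
E
```

```text
[ 0.58674826 -0.25481467  0.21452383] [ 0.01069131  0.00310491  0.99991918 -0.00613973] [0.13611018 0.97025265 0.69991728] [ 0.42667154 -0.1049057  -0.03911882] 0.11685893834549041 4.5
```

View pics/w3.png

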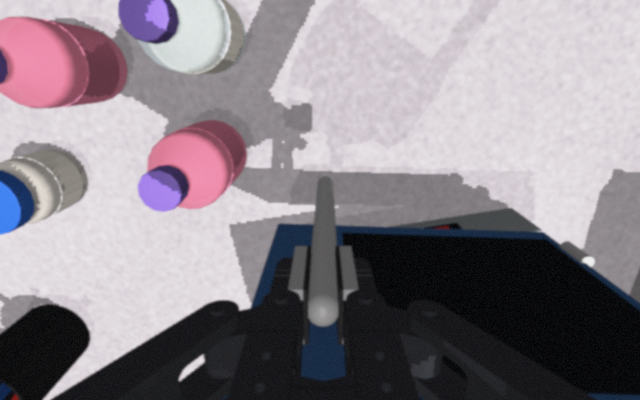

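The bar is gripped (opening 0.12, about 10 to 12 mm). Now I compute the arc.

```bash
cat > arc.py <<'E'
from h import *
import sys
H=np.array([0.637,-0.066]);o=get_obs();p=o['eef_pos'][:2]
a0=np.arctan2(-.19,-.045)
v=p-H; psi=np.arctan2(v[1],v[0])-a0; psi=(psi+np.pi)%(2*np.pi)-np.pi
q=o['eef_rot'];m=rot(q);ty=np.arctan2(m[1,1],m[0,1])
print('r',np.linalg.norm(v),'doorpsi',psi,'opening~',0.18-psi+0.0,'tool yaw err',(psi+np.pi/2)-ty,'z',o['eef_pos'][2],o['wrist_force'],o['opening'],o['time_s'])
pp=p
for k in range(1,11):
    s=psi-0.1*k
    n=H+.195*np.array([np.cos(s+a0),np.sin(s+a0)]); print(np.round(n-pp,4), round(s,2)); pp=n
E
python3 arc.py
```

```text
r 0.19538735641812732 doorpsi -0.027556687852580364 opening~ 0.20755668785258036 tool yaw err -0.021215567972825422 z 0.21452382755914517 [0.13611018 0.97025265 0.69991728] 0.11685893834549041 4.5
[-0.0185  0.0063] -0.13
[-0.0179  0.0078] -0.23
[-0.017   0.0095] -0.33
[-0.016   0.0112] -0.43
[-0.0148  0.0127] -0.53
[-0.0134  0.0141] -0.63
[-0.012   0.0154] -0.73
[-0.0104  0.0165] -0.83
[-0.0087  0.0175] -0.93
[-0.0069  0.0182] -1.03
```

Request:
{"fn": "drive_tool", "kwargs": {"deltas": [[[-0.009,0.003,0],-0.05],[[-0.009,0.003,0],-0.05],[[-0.009,0.004,0],-0.05],[[-0.009,0.004,0],-0.05]]}}

```text
time_s: 4.9
eef_pos: [0.5506, -0.2413, 0.2145]
eef_rot: [0.011, 0.106, 0.994, -0.007]
wrist_force: [2.5, 2.2, 1.1]
opening: 0.123
```

```bash
python3 arc.py
```

```text
r 0.19547224555447715 doorpsi -0.22526078096834556 opening~ 0.40526078096834556 tool yaw err -0.011725848836301012 z 0.21452701869448243 [2.51823375 2.16909283 1.10146531] 0.12333416673322628 4.9
[-0.0168  0.0099] -0.33
[-0.016   0.0111] -0.43
[-0.0148  0.0127] -0.53
[-0.0135  0.0141] -0.63
[-0.012   0.0154] -0.73
[-0.0104  0.0165] -0.83
[-0.0087  0.0174] -0.93
[-0.0069  0.0182] -1.03
[-0.0051  0.0188] -1.13
[-0.0032  0.0192] -1.23
```

Following well with low forces.

Request:
{"fn": "drive_tool", "kwargs": {"deltas": [[[-0.016,0.01,0],-0.1],[[-0.016,0.011,0],-0.1],[[-0.015,0.013,0],-0.1],[[-0.0135,0.014,0],-0.1]]}}

```text
time_s: 5.3
eef_pos: [0.4887, -0.1933, 0.2145]
eef_rot: [0.01, 0.31, 0.951, -0.009]
wrist_force: [5.1, 2.9, -0.1]
opening: 0.123
```

```bash
python3 arc.py
```

```text
r 0.19547475582183152 doorpsi -0.6290902533533504 opening~ 0.8090902533533504 tool yaw err 0.001189633516153532 z 0.21450305403617262 [ 5.13214316  2.93547903 -0.13349414] 0.12309686596322086 5.3
[-0.0116  0.0157] -0.73
[-0.0103  0.0165] -0.83
[-0.0086  0.0175] -0.93
[-0.0069  0.0182] -1.03
[-0.005   0.0188] -1.13
[-0.0031  0.0192] -1.23
[-0.0012  0.0195] -1.33
[0.0008 0.0195] -1.43
[0.0027 0.0193] -1.53
[0.0046 0.0189] -1.63
```

Request:
{"fn": "drive_tool", "kwargs": {"deltas": [[[-0.0115,0.0155,0],-0.1],[[-0.0105,0.0165,0],-0.1],[[-0.0085,0.0175,0],-0.1],[[-0.007,0.018,0],-0.1],[[-0.005,0.019,0],-0.1]]}}

```text
time_s: 5.8
eef_pos: [0.4454, -0.1035, 0.2145]
eef_rot: [0.01, 0.545, 0.838, -0.01]
wrist_force: [8.4, 0.9, -4.7]
opening: 0.12
```

```bash
python3 arc.py
```

```text
r 0.19527365021566023 doorpsi -1.144832684719254 opening~ 1.324832684719254 tool yaw err 0.007728486659406231 z 0.2145157298765597 [ 8.38847179  0.85145754 -4.68559994] 0.11976829890325609 5.8
[-0.0025  0.0193] -1.24
[-0.0008  0.0195] -1.34
[0.0011 0.0195] -1.44
[0.003  0.0193] -1.54
[0.0049 0.0189] -1.64
[0.0068 0.0183] -1.74
[0.0086 0.0175] -1.84
[0.0103 0.0165] -1.94
[0.0119 0.0154] -2.04
[0.0134 0.0142] -2.14
```

Request:
{"fn": "drive_tool", "kwargs": {"deltas": [[[-0.002,0.014,0],-0.07],[[-0.001,0.014,0],-0.07],[[0,0.013,0],-0.07],[[0,0,0],0],[[0,0,0],0]]}}

```text
time_s: 6.3
eef_pos: [0.4421, -0.0591, 0.2145]
eef_rot: [0.01, 0.632, 0.775, -0.01]
wrist_force: [0.8, -0.9, -1.7]
opening: 0.119
```

```bash
python3 arc.py|head -1
```

```text
r 0.19506954443028926 doorpsi -1.3734311935560424 opening~ 1.5534311935560423 tool yaw err -0.004998873144684002 z 0.21450315708677564 [ 0.77461718 -0.91676315 -1.74895718] 0.11886350794874273 6.3
```

Request:
{"fn": "drive_tool", "kwargs": {"deltas": [[[0,0,0],0],[[0,0,0],0],[[0,0,0],0],[[0,0,0],0],[[0,0,0],0],[[0,0,0],0],[[0,0,0],0],[[0,0,0],0]], "gripper": 1}}

```text
time_s: 7.1
eef_pos: [0.442, -0.0621, 0.215]
eef_rot: [0.011, 0.632, 0.775, -0.011]
wrist_force: [-0.1, 0.4, 0.1]
opening: 1.001
```

```bash
python3 - <<'E'
from h import *
c=snap('wrist','w4');o=get_obs();print(o['eef_pos'],o['wrist_force'],o['opening'],o['time_s'])
E
```

```text
[ 0.44193812 -0.06210126  0.21492698] [0.29332547 0.642794   1.2679444 ] 1.0003839204789278 7.15
```

View pics/w4.png

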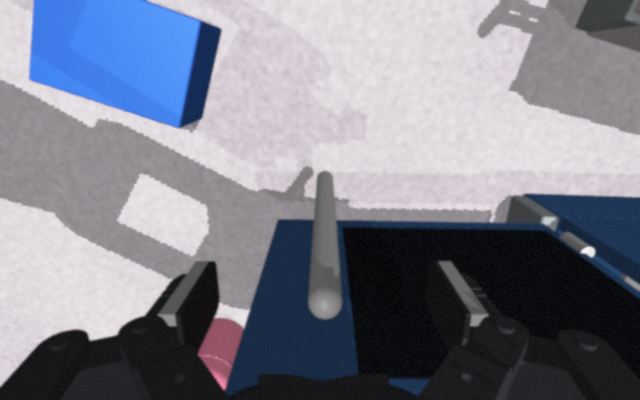

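The bar stands free and centred between the open jaws, with its top at (325,303). I'll lift straight up and then back away.

Request:
{"fn": "drive_tool", "kwargs": {"deltas": [[[0,0,0.03],0],[[0,0,0.04],0],[[0,0,0.04],0],[[0,0,0.04],0],[[0,0,0.04],0],[[0,0.04,0.02],0],[[0,0.045,0],0],[[0,0.045,0],0],[[0,0.045,0],0],[[0,0,0],0]]}}

```text
time_s: 8.15
eef_pos: [0.4382, 0.1193, 0.4336]
eef_rot: [0.01, 0.634, 0.773, -0.01]
wrist_force: [0.1, -1.2, -0.4]
opening: 1.0
```

Request:
{"fn": "drive_tool", "kwargs": {"deltas": [[[0,0.04,0],0],[[-0.01,0.045,0],0],[[-0.01,0.045,0],0],[[-0.01,0.04,0],0],[[0,0,0],0],[[0,0,0],0],[[0,0,0],0]]}}

```text
time_s: 8.85
eef_pos: [0.4071, 0.2937, 0.4325]
eef_rot: [0.011, 0.634, 0.773, -0.011]
wrist_force: [0.2, -0.2, -0.9]
opening: 1.001
```

```bash
python3 - <<'E'
from h import *
snap('top','top1');snap('scene','scene1');o=get_obs();print(o['eef_pos'],o['dq'].round(3),o['wrist_force'],o['time_s'])
E
```

```text
[0.40734571 0.29320415 0.43259848] [-0.005 -0.002 -0.001  0.003 -0.002  0.004] [ 0.42227898 -0.27594824 -0.0194112 ] 8.95
```

View pics/top1.png

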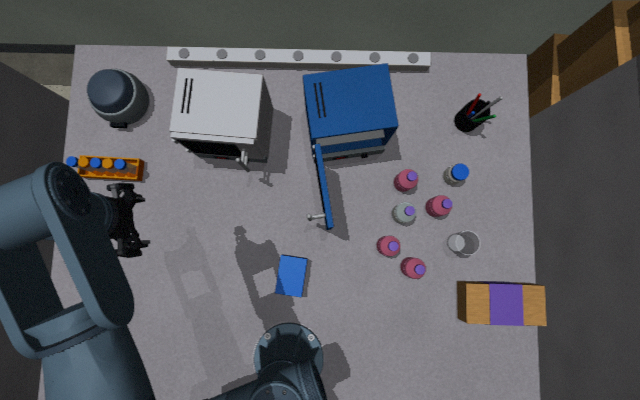

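View pics/scene1.png

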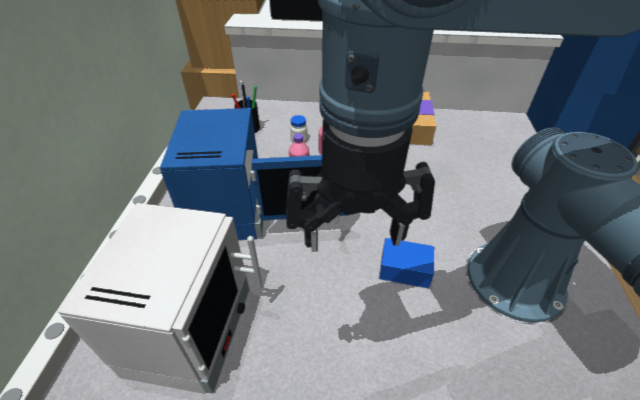

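The top view shows the blue door running from (317,147) to (329,228), about square to the machine's front. The reagent cap at (409,211) and the white handle at (243,158) have not moved. One numeric check, then I hand in.

```bash
python3 - <<'E'
from h import *
t=load('top1');a=atz(t,321,146,.258);b=atz(t,332,227,.258);d=b-a
print('door',a,b,np.linalg.norm(d),'opening',np.arctan2(-d[0],-d[1])+.18)
x=cv2.imread('pics/top0.png').astype(int);y=cv2.imread('pics/top1.png').astype(int)
for n,(u0,u1,v0,v1) in dict(reagent=(390,420,198,228),white=(205,262,70,168)).items(): 
    D=np.abs(x-y)[v0:v1,u0:u1].max(2);print(n,D.mean(),(D>40).sum())
o=get_obs();print(o['wrist_force'])
hand_in()
E
```

```text
door [ 0.63181598 -0.08620254  0.258     ] [ 0.41325955 -0.1211036   0.258     ] 0.2213255479810949 opening 1.5924443142490243
reagent 7.39 0
white 8.42391693519513 0
[ 0.42227898 -0.27594824 -0.0194112 ]
the job is handed in; nothing more can be done
```

I opened the blue incubator's door to about square with the machine's front, let go and backed the arm away, and handed in at about 9 s. I gripped the handle's bar from above and swung the door from about 0.2 rad open.

- **Blue door:** about 1.55 rad open by the arm's pose before release, and about 1.59 rad from the last top picture. The 0.04 rad difference is within my pixel reading, and both are above 1.2 rad.
- **Door standing still:** I took only one top picture after release, so I did not check this with a second one.
- **White door and reagent bottle:** both areas of the top view match the starting picture, with no pixel changed by more than 40 levels.
- **Robot:** clear of everything and still, with the wrist force near zero. The highest wrist force I read during the pull was about 10 N.
- **Off along the way:** during the descent the tool drifted about 8 mm sideways. I corrected that before closing the gripper.

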